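# Put the mixed-up goods back in their own counter trays

## Robot

A 7-joint arm with a two-finger parallel gripper is mounted at the origin on the work surface. World frame = base frame: x ahead of the robot, y to its left, z up, the work surface at z = 0. Lengths are in m, angles in degrees, forces in N, time in s.
With the tool pointing down it reaches from about 0.425 to 0.875 m from the base axis. Payload 4.7 kg.
Tool frame: the origin (TCP) lies on the centre line of the jaws, within the pads' length; the fingertips stand 11 mm ahead of it and the grasp point (between the pads) lies 8 mm behind it (finger_overhang is the x of the fingertips in the tool frame, in m); x points along the fingers, z is the direction in which the jaws open and shut, and the axes are right-handed (so a half turn about x gives the same grasp; the last joint's range is limited). The gripper opens to 87 mm and grips with 3 to 60 N. Pads are 19 mm wide; open, the fingers measure 117 mm over their backs; the gripper's body (75 mm by 190 mm) begins 51 mm behind the grasp point.
Start: joints at [75.006, 18.392, -4.016, 83.108, 1.295, 78.541, -3.26], TCP at [0.177, -0.625, 0.234] pointing down, gripper open.
Joint ranges: [-163.93, 163.93], [-17.29, 119.83], [-79.2, 71.16], [3.27, 140.29], [-89.18, 269.18], [5.43, 117.66], [-154.24, 154.24]. Speed limits (degrees/s): [147.25, 147.25, 180, 180, 180, 180, 180].

## Interface

Orientations are given as [roll, pitch, yaw] about the fixed x, y, z axes, in that order (R = Rz(yaw) Ry(pitch) Rx(roll)).
In Python, from cell import get_obs, read_camera, sign_off, cut_out, finger_overhang gives the robot as it stands.
- The arm moves only by the tool servo_tool, never from a script. Its argument "rows" is one flat list of numbers, 5 for each row, row after row: the shift along the world's x, y, z in mm, then the turn about the world's z in degrees, then the closure, from 0 (fully open) to 1 (shut). A call has 1 to 10 rows; each row is the pose to reach, as a shift and turn from the pose commanded when the call began; what a row does not reach only later rows make up. A row lasts 1/12 s, in which the tool goes at most 41.7 mm and 7.16 degrees, less where a joint would pass 70% of its speed; a pose out of reach is approached as far as the arm can. A call with a gripper value outside its range is refused whole. The fingers move at their own pace and stop on an object; "force" is the grip in N (left out, the last holds). Time passes only in rows, so rows that repeat a pose let the fingers close. It gives the time, the measured TCP pose, the force and the opening at its end, in the units of the state.
- get_obs(): the state, without advancing time (a new reading comes with each control period).
- read_camera(name): name is "side" or "top"; returns a dict with "frame" (400x640x3 uint8, blue, green, red), "range_z" (400x640 float32, m along the optical axis (not along the pixel's ray), 0 where there is no reading), "intrinsics" (3x3 intrinsics, pixels), "cam_to_world" (4x4, takes a point from camera to world coordinates). Camera axes: x right, y down, z forward; pixel columns grow to the right and rows downward; lengths in m; the calibration is good to about 2 mm. A picture is of the moment at which its call begins.
- sign_off(): hands the job in, once; it reports no verdict.
Trained networks look in a picture, given as the dict that the camera call returned (one of the last four; its "shot" number tells which), for a name from the list of things; names that differ only in an ending like _2 or _b are one class to them, and where a whole thing is asked for, a point or a joint stands for the part that bears it (a point fixed in the world has none). Each returns a list of dicts, best first, with "score" (0 to 1); they miss things now and then, are a little off and sometimes report something else, mostly with a low value. They report only what shows in the picture. A call takes as long as a camera call. They do not tell look-alikes from the thing itself.
- cut_out(name, picture): "pixels" (400x640 bool, what is visible of it) and "extent" ([centre column, centre row, width, height] in pixels, round what is visible of it).
The state is a dict: "time_s": time; "qpos": joint angles; "joint_velocities": joint speeds; "effort": joint torques, N m; "tool_pos": TCP position; "tool_rot": TCP orientation; "force": force on the tool from outside, world axes, zero at the start; "wrist_torque": the same for the moment, N m; "grip_width": finger opening in m.
Only numpy, scipy, OpenCV 4.12 (cv2) and the standard library are available. Lean on these libraries where they do the work, as an engineer would, in place of code of your own. Each camera call takes 0.05 s, during which the arm holds its last target.

## Task

Customers have mixed up the front goods of the three wire trays on the shop counter: the tin, the jar and the carton each stand at the front of another kind's tray. Put each one upright in the middle of the front place of its own tray, the tray that has the same kind at its back, with the carton squared up to its tray; every front place is taken, but the free rubber mat is there to park a thing on for the while. Set each thing down gently, never drop it or knock it over, and leave the three goods at the back of the trays standing where they are.

Things in the scene. Friction and masses are not known exactly. Their poses are not given: they have to be found in the camera images.
- tin_mid (a point): The misplaced tin, at the start in the front place of another kind's tray. A food tin: upright steel cylinder 54 mm in diameter, 84 mm tall, flat steel end with rims on top, plain pale paper label round it, 0.17 to 0.30 kg. This point is its centre, 42 mm above its underside; z is its upward axis.
- jar_mid (a point): The misplaced jar, at the start in the front place of another kind's tray. A squat jar: upright cylinder 62 mm in diameter, 70 mm tall (the smallest in height), amber glass with a wide white screw lid 60 mm in diameter and 19 mm high, 0.19 to 0.34 kg. This point is its centre, 35 mm above its underside; z is its upward axis.
- carton_mid (a point): The misplaced carton, at the start in the front place of another kind's tray. A small packet: upright stiff brown cardboard box with a pale band, 70 mm along its x by 46 mm along its y, 90 mm tall, 0.08 to 0.14 kg. This point is its centre, 45 mm above its underside; z is its upward axis. Grip it across its 46 mm (y).
- stock_tin_mid (a point): The tin that stands at the back of its own tray and shows what that tray is for; same shape and size as the misplaced tin. Loose. It stays where it is. This point is its centre, 42 mm above its underside.
- stock_jar_mid (a point): The jar that stands at the back of its own tray and shows what that tray is for; same shape and size as the misplaced jar. Loose. It stays where it is. This point is its centre, 35 mm above its underside.
- stock_carton_mid (a point): The carton that stands at the back of its own tray and shows what that tray is for; same shape and size as the misplaced carton. Loose. It stays where it is. This point is its centre, 45 mm above its underside.
- tray_tin_front (a point): Front place of the tins' tray (with a tin at its back). Three like wire trays, red and white, 205 x 95 mm, fixed: two places in line, each 95 (x) x 85 mm (y), parted by a low cross wire; front = robot's side. Point: middle of the front place on its floor, 6 mm above the counter; x points to the back place, its middle 100 mm on. Rims and wire rise 13 mm above the floor.
- tray_jar_front (a point): Front place of the jars' tray (with a jar at its back). Three like wire trays, red and white, 205 x 95 mm, fixed: two places in line, each 95 (x) x 85 mm (y), parted by a low cross wire; front = robot's side. Point: middle of the front place on its floor, 6 mm above the counter; x points to the back place, its middle 100 mm on. Rims and wire rise 13 mm above the floor.
- tray_carton_front (a point): Front place of the cartons' tray (with a carton at its back). Three like wire trays, red and white, 205 x 95 mm, fixed: two places in line, each 95 (x) x 85 mm (y), parted by a low cross wire; front = robot's side. Point: middle of the front place on its floor, 6 mm above the counter; x points to the back place, its middle 100 mm on. Rims and wire rise 13 mm above the floor.
- mat_top (a point): A free black rubber counter mat, 160 mm (x) by 140 mm (y), 3 mm thick, fixed and empty at the start: room to park one thing at a time. This point is the middle of its top, 3 mm above the counter; x and y along its sides. Other counter things stand about: ones under 60 mm high on the robot's side of the trays, taller ones (to 250 mm) behind the trays and at the sides.
There are look-alikes about, which are no part of the job. What is shaped like the part that bears jar_mid but purple, red or turquoise is not meant.

How it is judged:
By the outcome, as a careful person would: the job done as asked, in the order asked, and still so for the second after the job is handed in, with the robot touching nothing.
It also fails if it takes over 112 s, if anything falls off the work surface, if the arm or the gripper's body presses on something with over 40 N, if the wrist force passes 120 N, or if a joint passes its speed limit or range.

## Working session

There is one attempt and no reset: what is moved stays moved. The work goes in short steps, Python scripts to look and compute and a tool call to move; the robot and the scene stay as the last step left them, time stands still between calls to the robot, and variables do not carry over. Pictures are saved under pics/ and viewed, and the job is handed in when it is done.

Besides the shell and the picture viewer there is one more tool, called after "Call:" as name(argument=value, ...) on one line, values as JSON. servo_tool: Moves the arm, as the interface text tells. Its arguments: {"type":"object","properties":{"rows":{"type":"array"},"force":{"type":"number"}},"required":["rows"]}

```bash
mkdir -p pics; ls; python3 - <<'E'
from cell import *
import cv2,pickle
print(get_obs())
for n in ("top","side"):
    p=read_camera(n); cv2.imwrite(f"pics/{n}0.png",p["frame"]); pickle.dump(p,open(f"{n}0.pkl","wb"))
    print(n,p["cam_to_world"],p["intrinsics"])
E
```

```text
pics
{'time_s': 0.0, 'qpos': array([75.00543942, 18.43949921, -4.01844603, 83.17591365,  1.2942817 ,
       78.54128995, -3.25802835]), 'joint_velocities': array([-0.01428709,  0.00240012, -0.12061974,  0.11063081, -0.1143122 ,
        0.0382937 ,  0.00155185]), 'effort': array([-3.08749259e-04, -4.91285169e+01, -4.04254971e-01, -3.12527347e+01,
       -6.40660571e-02,  4.36868286e-02,  1.90952210e-04]), 'tool_pos': array([ 0.17684612, -0.62491278,  0.23244805]), 'tool_rot': array([-177.83713401,   89.88843666,  107.97179271]), 'force': array([-0.07389901,  0.60026568, -0.6357116 ]), 'wrist_torque': array([0.00922891, 0.00232831, 0.05016799]), 'grip_width': 0.0868566759406823}
top [[-0.01216549 -0.99123389  0.13155747  0.34103666]
 [-0.999915    0.01267671  0.00304913  0.06862542]
 [-0.00469012 -0.13150919 -0.99130386  1.0950609 ]
 [ 0.          0.          0.          1.        ]] [[367.73336066   0.         320.98253104]
 [  0.         367.73336066 195.98367706]
 [  0.           0.           1.        ]]
side [[-0.95638704 -0.17307542  0.23530562  0.22411508]
 [-0.29206199  0.58000278 -0.76045814  0.86764196]
 [-0.0048613  -0.79601613 -0.60525589  0.68884095]
 [ 0.          0.          0.          1.        ]] [[386.00123036   0.         318.17132434]
 [  0.         386.00123036 203.88800608]
 [  0.           0.           1.        ]]
```

View pics/top0.png

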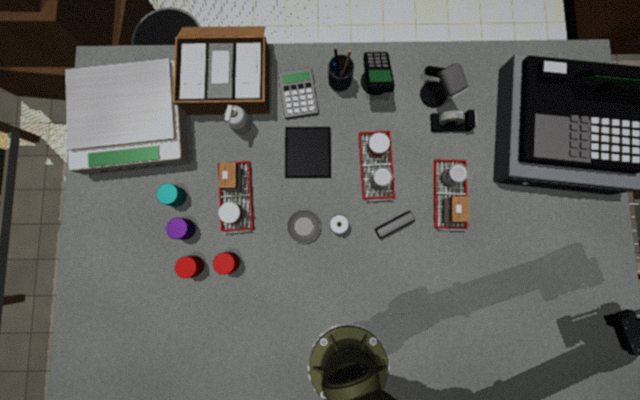

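View pics/side0.png

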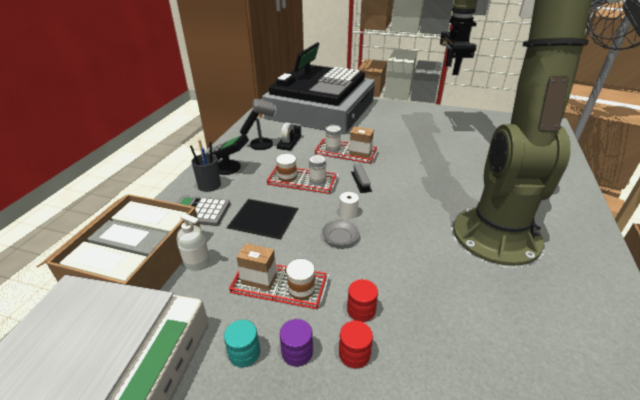

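```bash
cat > h.py <<'E'
import numpy as np,cv2
from cell import *
def cloud(p):
    K=p["intrinsics"];T=p["cam_to_world"];z=p["range_z"]
    v,u=np.mgrid[:400,:640]
    P=np.stack([(u-K[0,2])/K[0,0]*z,(v-K[1,2])/K[1,1]*z,z],-1)
    W=P@T[:3,:3].T+T[:3,3]; W[z==0]=np.nan
    return W
E
python3 - <<'E'
from h import *
np.set_printoptions(precision=4,suppress=True)
for cam in ("top","side"):
    p=read_camera(cam);W=cloud(p)
    for n in ["tin_mid","jar_mid","carton_mid","tray_tin_front","mat_top"]:
        try: r=cut_out(n,p)
        except Exception as e: print(n,e); continue
        for d in r:
            m=d["pixels"]; q=W[m]; q=q[~np.isnan(q[:,0])]
            if len(q)<5: print(cam,n,d["score"],"few");continue
            zt=np.percentile(q[:,2],90); t=q[q[:,2]>zt-0.008]
            (c,s,a)=cv2.minAreaRect((t[:,:2]*1000).astype(np.float32))
            print(cam,n,round(d["score"],2),np.round(d["extent"]),"zt",round(zt,4),len(t),"mid",t[:,:2].mean(0),"rect",np.round(c,1),np.round(s,1),round(a,1))
E
```

```text
top tin_mid 0.66 [381. 180.  20.  24.] zt 0.0896 272 mid [ 0.5294 -0.097 ] rect [528.4 -97.2] [48.2 51.4] 88.1
top jar_mid 0.83 [171. 195.  23.  20.] zt 0.0711 358 mid [0.4912 0.5076] rect [491.8 508.4] [58.  57.3] 46.5
top jar_mid 0.79 [233. 213.  26.  20.] zt 0.0773 350 mid [0.4353 0.3291] rect [435.3 329.7] [56.6 58.2] 55.9
top jar_mid 0.71 [228. 264.  27.  26.] zt 0.071 383 mid [0.2956 0.3436] rect [295.  344.1] [58.7 58.2] 35.1
top jar_mid 0.66 [189. 267.  29.  30.] zt 0.0707 389 mid [0.2867 0.4482] rect [286.5 449.2] [57.3 60.8] 0.9
top jar_mid 0.55 [181. 229.  29.  17.] zt 0.0716 344 mid [0.3935 0.4755] rect [393.9 477.1] [58.2 53.1] 89.9
top carton_mid 0.63 [457. 209.  25.  28.] zt 0.0969 450 mid [ 0.4351 -0.3058] rect [ 435.3 -306.3] [47.2 69.5] 86.6
top carton_mid 0.56 [379. 180.  26.  21.] zt 0.0896 282 mid [ 0.5296 -0.0978] rect [528.4 -98.3] [50.5 51.4] 88.1
top tray_tin_front 0.81 [452. 195.  28.  67.] zt 0.0184 301 mid [ 0.4695 -0.299 ] rect [ 486.4 -310.7] [ 96.5 208.4] 87.8
top mat_top 0.6 [309. 152.  43.  50.] zt 0.005 2313 mid [0.623  0.1127] rect [626.1 112.7] [13
[... 675 characters left out ...]
7.4] 21.1
side jar_mid 0.67 [243. 343.  41.  47.] zt 0.0723 760 mid [0.4862 0.509 ] rect [487.2 507.4] [58.7 57.2] 46.5
side carton_mid 0.75 [362. 141.  25.  32.] zt 0.0981 169 mid [ 0.4311 -0.3044] rect [ 431.8 -307.9] [50.1 71.2] 82.8
side carton_mid 0.32 [303. 184.  70.  21.] zt 0.0199 187 mid [ 0.5471 -0.0732] rect [572.4 -93.8] [210.9  99.3] 4.8
side carton_mid 0.28 [258. 264.  40.  47.] zt 0.0981 531 mid [0.5321 0.3336] rect [533.7 330.7] [69.3 47. ] 0.1
side tray_tin_front 0.63 [346. 150.  63.  22.] zt 0.0205 146 mid [ 0.4697 -0.2872] rect [ 482.3 -311.4] [ 96.5 208.7] 88.3
side mat_top 0.58 [264. 220.  68.  36.] zt 0.0067 1774 mid [0.6191 0.1143] rect [620.5 109.9] [140.8 158.6] 89.4
```

```bash
python3 - <<'E'
import pickle,cv2
p=pickle.load(open("top0.pkl","rb"))["frame"]
cv2.imwrite("pics/topz1.png",cv2.resize(p[120:250,200:360],None,fx=5,fy=4.6,interpolation=cv2.INTER_CUBIC)[:600])
cv2.imwrite("pics/topz2.png",cv2.resize(p[120:240,340:500],None,fx=5,fy=5,interpolation=cv2.INTER_CUBIC))
E
```

```text
(no output)
```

View pics/topz1.png

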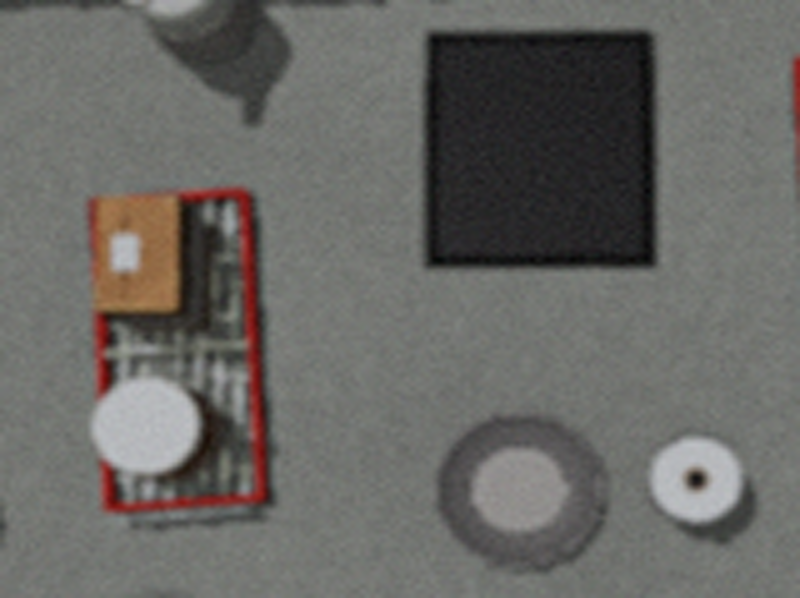

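View pics/topz2.png

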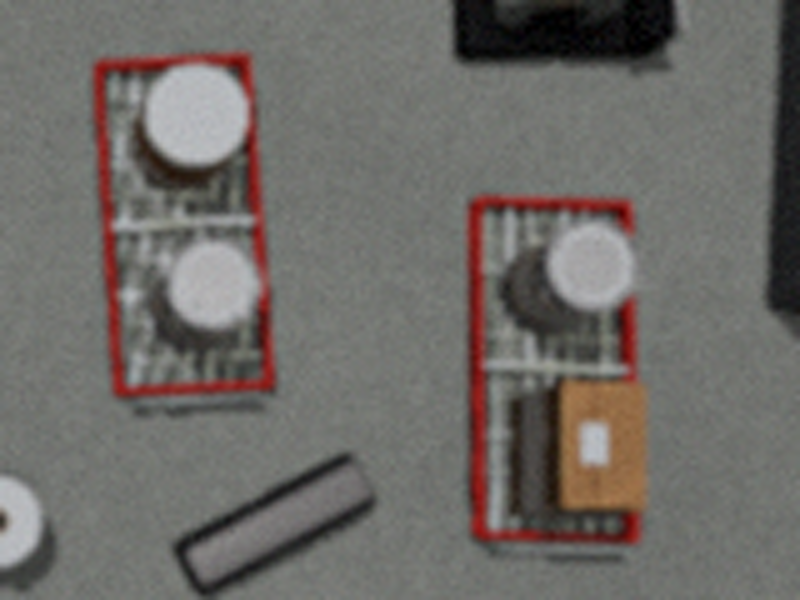

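```bash
cat >> h.py <<'E'
def rect(t):
    (c,s,a)=cv2.minAreaRect((t[:,:2]*1000).astype(np.float32))
    b=cv2.boxPoints((c,s,a)); e0=b[1]-b[0]; e1=b[2]-b[1]
    L=e0 if np.hypot(*e0)>np.hypot(*e1) else e1
    ang=np.degrees(np.arctan2(L[1],L[0])); ang=(ang+90)%180-90
    return np.round(c,1),np.round(sorted(s),1),round(ang,1)
def measure(p):
    W=cloud(p);f=p["frame"].astype(int)
    b,g,r=f[...,0],f[...,1],f[...,2]
    print("TRAYS")
    red=(r>90)&(g<0.55*r)&(b<0.55*r)&(W[...,2]>0.005)&(W[...,2]<0.03)
    for y in (0.32,-0.08,-0.31):
        m=red&(abs(W[...,1]-y)<0.08)&(abs(W[...,0]-0.5)<0.15)
        print(y,m.sum(),*rect(W[m]))
    print("OBJ")
    for n,(x,y,h) in POS.items():
        m=(np.hypot(W[...,0]-x,W[...,1]-y)<0.055)&(abs(W[...,2]-h)<0.009)
        if m.sum()<5: print(n,"none");continue
        t=W[m]; print(n,m.sum(),"z",round(np.median(t[:,2]),4),"mean",np.round(t[:,:2].mean(0)*1000,1),*rect(t))
POS=dict(jar=(.433,.33,.077),tin=(.528,-.098,.0897),carton=(.433,-.306,.097),sjar=(.63,-.09,.077),stin=(.53,-.31,.0897),scarton=(.533,.332,.097))
E
python3 - <<'E'
from h import *
for c in ("top","side"):
    print(c); measure(read_camera(c))
# obstacles: heights > 0.1 within workspace
p=read_camera("top");W=cloud(p)
m=(W[...,2]>0.03)&(abs(W[...,0]-.55)<.35)&(abs(W[...,1])<.6)
n,l,s,c=cv2.connectedComponentsWithStats(m.astype(np.uint8))
for i in range(1,n):
    if s[i,4]>20:
        q=W[l==i]; print(s[i,:4],"x",np.round(q[:,0].min(),3),np.round(q[:,0].max(),3),"y",np.round(q[:,1].min(),3),np.round(q[:,1].max(),3),"z",np.round(q[:,2].max(),3))
E
```

```text
top
TRAYS
0.32 228 [489.5 327.8] [ 94.  203.6] 4.0
-0.08 192 [563.9 -94.1] [ 94.4 175.3] 2.3
-0.31 237 [ 489.1 -310.3] [ 95.7 203.1] -1.9
OBJ
jar 367 z 0.0749 mean [435.5 330.2] [435.5 330.7] [58.2 59. ] -33.9
tin 287 z 0.0875 mean [529.7 -98.2] [528.8 -98.6] [50.7 52.2] 0.1
carton 458 z 0.0951 mean [ 435.4 -305.8] [ 436.1 -306.2] [47.1 70.4] -4.2
sjar 348 z 0.0751 mean [629.2 -93.1] [629.8 -93.4] [57.8 58.8] 24.2
stin 300 z 0.0873 mean [ 537.2 -309.2] [ 537.1 -309.3] [51.9 52.3] -83.9
scarton 425 z 0.095 mean [538.3 332.1] [538.  332.5] [46.3 69.8] -1.5
side
TRAYS
0.32 445 [487.7 326.7] [ 94.8 205.6] 3.7
-0.08 134 [562.2 -95.4] [ 97.5 177.8] 2.1
-0.31 114 [ 486.2 -311.6] [ 96.7 204.8] -2.7
OBJ
jar 516 z 0.0773 mean [430.6 332.1] [431.5 329.4] [58.2 58.5] 18.0
tin 173 z 0.0897 mean [525.6 -98.3] [ 525.7 -101.2] [52.7 53.7] 75.2
carton 186 z 0.0975 mean [ 430.4 -303.4] [ 431.4 -309. ] [51.1 70.2] -5.1
sjar 195 z 0.0776 mean [623.7 -90.2] [625.4 -94.3] [55.9 58.2] -71.1
stin 126 z 0.0901 mean [ 532.7 -308.6] [ 534.1 -312.6] [48.5 57.9] -74.9
scarton 588 z 0.0973 mean [532.6 333.4] [534
[... 406 characters left out ...]
 110  26  15] x 0.693 0.722 y -0.348 -0.278 z 0.084
[366 132  23  25] x 0.599 0.66 y -0.122 -0.064 z 0.081
[218 162  23  29] x 0.503 0.573 y 0.308 0.356 z 0.1
[442 163  26  22] x 0.511 0.563 y -0.336 -0.283 z 0.093
[370 167  22  22] x 0.503 0.554 y -0.124 -0.072 z 0.093
[156 183  27  22] x 0.462 0.52 y 0.478 0.538 z 0.073
[444 195  25  28] x 0.399 0.472 y -0.332 -0.281 z 0.1
[218 201  25  23] x 0.406 0.466 y 0.3 0.36 z 0.081
[376 212  38  25] x 0.364 0.432 y -0.193 -0.085 z 0.043
[329 215  19  18] x 0.376 0.424 y -0.001 0.05 z 0.063
[166 217  26  22] x 0.365 0.423 y 0.447 0.507 z 0.076
[212 252  26  22] x 0.267 0.325 y 0.313 0.375 z 0.074
[174 255  27  23] x 0.257 0.317 y 0.418 0.479 z 0.074
```

```bash
sed -i 's/abs(W\[...,0\]-0.5)<0.15)/abs(W[...,0]-0.54)<0.17)/' h.py
python3 - <<'E'
from h import *
from scipy.spatial.transform import Rotation as R
o=get_obs(); M=R.from_euler("xyz",o["tool_rot"],degrees=True).as_matrix();print(M.round(3),o["force"])
a=np.degrees(np.arctan2(M[1,2],M[0,2]));print("jaw dir deg",a)
for c in ("top","side"):
    print(c); measure(read_camera(c))
E
```

```text
[[ 0.     0.962  0.272]
 [-0.     0.272 -0.962]
 [-1.    -0.     0.   ]] [ 0.57506847 -0.42440287 -0.39112666]
jaw dir deg -74.20003351594197
top
TRAYS
0.32 222 [489.5 327.2] [ 94.2 203.4] 3.4
-0.08 258 [578.8 -93.5] [ 94.9 205.2] 2.1
-0.31 236 [ 489.1 -310. ] [ 95.5 203.5] -2.0
OBJ
jar 369 z 0.0749 mean [435.3 330.2] [435.  330.2] [58.4 59.8] -42.0
tin 289 z 0.0875 mean [529.7 -98.2] [528.9 -98.7] [50.7 51.1] -1.7
carton 458 z 0.0949 mean [ 435.5 -305.9] [ 436.  -306.2] [47.2 70.7] -4.0
sjar 346 z 0.0748 mean [629.4 -93.2] [630.4 -92.9] [57.1 59.6] -2.8
stin 299 z 0.087 mean [ 537.1 -309.2] [ 537.9 -309.6] [52.  52.7] -33.0
scarton 427 z 0.0951 mean [538.2 332.2] [538.1 332.8] [47.1 69.9] -0.3
side
TRAYS
0.32 448 [487.3 326.5] [ 95.3 205. ] 3.9
-0.08 173 [576.2 -94.7] [ 97.2 203.7] 2.3
-0.31 117 [ 486.8 -311.3] [ 96.7 205.3] -1.7
OBJ
jar 516 z 0.0773 mean [430.5 332.1] [432.5 329.4] [58.8 60. ] -7.0
tin 176 z 0.09 mean [525.3 -97.8] [ 525.1 -100.9] [51.7 55.3] -72.5
carton 185 z 0.0977 mean [ 431.  -303.9] [ 431.9 -310.6] [54.2 69.4] -1.4
sjar 195 z 0.0774 mean [624.  -90.6] [625.5 -94.4] [56.6 60.8] -73.0
stin 121 z 0.0898 mean [ 532.4 -309. ] [ 534.3 -313.5] [48.6 55.5] -75.3
scarton 589 z 0.0973 mean [532.6 333.6] [534.5 330.3] [47.3 71. ] 0.0
```

Call:
servo_tool(rows=[12,15,0,-1,0,40,50,0,-3,0,70,86,0,-6,0,100,123,0,-9,0,128,158,0,-12,0,156,193,0,-14,0,184,228,0,-16,0,210,260,0,-18,0,232,287,0,-19,0,245,303,0,-19,0])

```text
time_s: 1.78
tool_pos: [0.4235, -0.3199, 0.234]
tool_rot: [64.5, 89.9, -28.7]
force: [0.5, -0.3, 0.7]
grip_width: 0.087
```

Call:
servo_tool(rows=[8,10,0,0,0,12,14,0,0,0,12,14,0,0,0])

```text
time_s: 2.03
tool_pos: [0.4348, -0.3075, 0.2338]
tool_rot: [28.1, 90.0, -65.0]
force: [0.2, -0.8, -0.4]
grip_width: 0.087
```

```bash
cat >> h.py <<'E'
from scipy.spatial.transform import Rotation as R
def tool():
    o=get_obs();M=R.from_euler("xyz",o["tool_rot"],degrees=True).as_matrix()
    return o["tool_pos"],np.degrees(np.arctan2(M[1,2],M[0,2])),o
E
python3 - <<'E'
from h import *
t,a,o=tool();print(t,a)
for c in ("top","side"):
    p=read_camera(c);cv2.imwrite(f"pics/{c}1.png",p["frame"]);W=cloud(p)
    m=(np.hypot(W[...,0]-t[0],W[...,1]-t[1])<0.11)&(W[...,2]>t[2]-.011)&(W[...,2]<t[2]+.035)
    print(c,m.sum())
    if m.sum()>5:
        q=W[m];print(q.min(0),q.max(0))
    measure(p)
E
```

```text
[ 0.43479562 -0.30754189  0.2337546 ] -93.04418657269788
top 0
TRAYS
0.32 225 [489.7 327.3] [ 93.9 205. ] 3.5
-0.08 262 [578.5 -93.6] [ 94.9 205.1] 2.1
-0.31 200 [ 489.1 -310.3] [ 95.1 202.9] -2.1
OBJ
jar 373 z 0.0749 mean [435.3 330. ] [435.2 330.3] [58.7 59.2] -34.4
tin 287 z 0.0875 mean [529.8 -98.2] [528.7 -98.6] [50.8 51.4] -1.0
carton 173 z 0.0946 mean [ 420.5 -298.9] [ 435.9 -305.8] [46.8 70.6] -2.3
sjar 345 z 0.075 mean [629.4 -93.2] [630.7 -92.9] [56.9 60.2] -1.7
stin 261 z 0.0872 mean [ 539.9 -308.9] [ 540.3 -308. ] [45.6 52.1] -77.9
scarton 426 z 0.0951 mean [538.4 332.1] [538.  332.8] [47.  70.3] -0.7
side 147
[ 0.41758908 -0.36250343  0.22473344] [ 0.44691432 -0.25043812  0.26811085]
TRAYS
0.32 450 [487.2 326.6] [ 96.2 204.8] 3.9
-0.08 177 [576.1 -95.5] [ 98.2 204.5] 1.8
-0.31 111 [ 485.9 -310.1] [ 94.7 202.5] -1.7
OBJ
jar 516 z 0.0772 mean [430.6 332.2] [431.6 328.9] [58.5 59.8] -71.4
tin 171 z 0.09 mean [525.  -98.1] [ 525.7 -102.1] [51.7 53.3] -78.1
carton 186 z 0.0975 mean [ 430.9 -303.6] [ 431.7 -308.8] [51.6 69.6] -3.7
sjar 194 z 0.0774 mean [624.3 -90.5] [625.5 -94.9] [56.  60.9] -70.1
stin 123 z 0.0902 mean [ 532.8 -308.9] [ 534.4 -313.8] [48.5 59.1] -74.9
scarton 595 z 0.0973 mean [532.6 333.7] [534.7 330.4] [48.1 71. ] -0.7
```

View pics/side1.png

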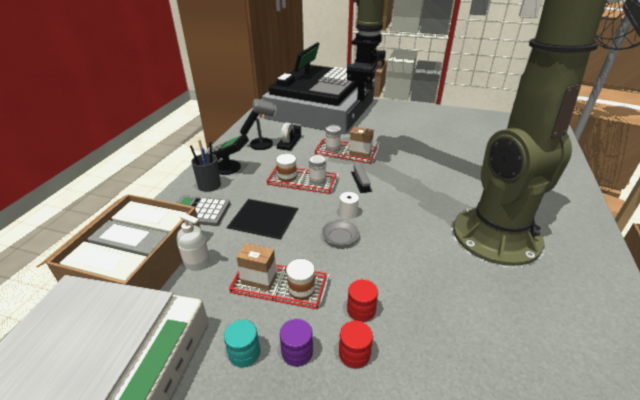

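Call:
servo_tool(rows=[0,0,-12,0,0,0,0,-40,0,0,0,0,-75,0,0,0,0,-110,0,0,0,0,-140,0,0,0,0,-162,0,0,0,0,-178,0,0,0,0,-186,0,0,0,0,-188,0,0,0,0,-188,0,0], force=15)

```text
time_s: 2.97
tool_pos: [0.4332, -0.3091, 0.0451]
tool_rot: [-111.6, 89.9, 155.1]
force: [-0.1, -0.2, 0.9]
grip_width: 0.0868
```

Call:
servo_tool(rows=[0,0,0,0,0.3,0,0,0,0,0.4,0,0,0,0,0.5,0,0,0,0,0.6,0,0,0,0,0.6,0,0,0,0,0.6])

```text
time_s: 3.47
tool_pos: [0.4342, -0.3085, 0.0459]
tool_rot: [43.4, 90.0, -49.8]
force: [-1.0, -0.7, -0.3]
grip_width: 0.0549
```

Call:
servo_tool(rows=[0,0,0,0,0.7,0,0,0,0,0.7,0,0,0,0,0.7,0,0,0,0,0.7])

```text
time_s: 3.8
tool_pos: [0.4341, -0.3085, 0.0457]
tool_rot: [30.0, 90.0, -63.2]
force: [-0.8, -0.1, 1.6]
grip_width: 0.0457
```

Call:
servo_tool(rows=[0,0,0,0,0.8,0,0,3,0,0.8,0,0,12,0,0.8,0,0,30,0,0.8,0,0,52,0,0.8,0,0,76,0,0.8,0,0,98,0,0.8,0,0,114,0,0.8,0,0,123,0,0.8,0,0,126,0,0.8])

```text
time_s: 4.63
tool_pos: [0.4348, -0.309, 0.1737]
tool_rot: [52.3, 89.8, -40.9]
force: [-1.0, -0.2, -1.4]
grip_width: 0.0457
```

Call:
servo_tool(rows=[3,7,0,0,0.8,11,24,0,0,0.8,23,52,0,1,0.8,38,85,0,1,0.8,53,119,0,2,0.8,68,153,0,2,0.8,83,187,0,3,0.8,98,221,0,4,0.8,113,255,0,5,0.8,128,288,0,6,0.8])

```text
time_s: 5.47
tool_pos: [0.5613, -0.0178, 0.1701]
tool_rot: [-105.7, 89.8, 167.2]
force: [0.1, -0.8, -0.7]
grip_width: 0.0461
```

Call:
servo_tool(rows=[14,32,0,1,0.8,28,64,0,1,0.8,41,92,0,1,0.8,51,114,0,1,0.8,57,126,0,1,0.8,60,131,0,1,0.8,60,132,0,1,0.8,60,132,0,1,0.8])

```text
time_s: 6.13
tool_pos: [0.6215, 0.1102, 0.1708]
tool_rot: [-55.6, 89.9, -141.9]
force: [-0.3, -0.6, -1.3]
grip_width: 0.0462
```

Call:
servo_tool(rows=[0,0,-6,0,0.8,0,0,-22,0,0.8,0,0,-46,0,0.8,0,0,-72,0,0.8,0,0,-94,0,0.8,0,0,-110,0,0.8,0,0,-118,0,0.8,0,0,-120,0,0.8,0,0,-120,0,0.8])

```text
time_s: 6.88
tool_pos: [0.6219, 0.1104, 0.0514]
tool_rot: [-43.5, 90.0, -129.8]
force: [0.5, -0.9, -0.4]
grip_width: 0.0458
```

Call:
servo_tool(rows=[0,0,-2,0,0.8,0,0,-4,0,0.8,0,0,-6,0,0.8,0,0,-6,0,0.8])

```text
time_s: 7.22
tool_pos: [0.6222, 0.1115, 0.0459]
tool_rot: [65.6, 90.0, -20.6]
force: [-0.0, -0.5, -0.8]
grip_width: 0.046
```

Call:
servo_tool(rows=[0,0,-1,0,0.8,0,0,-2,0,0.8,0,0,-3,0,0.8,0,0,-3,0,0.8])

```text
time_s: 7.55
tool_pos: [0.6222, 0.1116, 0.0428]
tool_rot: [78.4, 90.0, -7.8]
force: [-0.9, -0.5, 1.2]
grip_width: 0.0462
```

Call:
servo_tool(rows=[0,0,-0.5,0,0.8,0,0,-1,0,0.8,0,0,-1,0,0.8])

```text
time_s: 7.8
tool_pos: [0.6222, 0.1116, 0.0428]
tool_rot: [39.3, 90.0, -46.9]
force: [-2.7, -0.8, 5.0]
grip_width: 0.0463
```

Call:
servo_tool(rows=[0,0,0.5,0,0.4,0,0,0.5,0,0.3,0,0,0.5,0,0.2,0,0,0.5,0,0.1,0,0,0.5,0,0.1])

```text
time_s: 8.22
tool_pos: [0.6219, 0.1115, 0.0418]
tool_rot: [-86.6, 90.0, -172.8]
force: [0.1, -0.7, 0.3]
grip_width: 0.0708
```

Call:
servo_tool(rows=[0,0,3,0,0,0,0,12,0,0,0,0,30,0,0,0,0,55,0,0,0,0,80,0,0,0,0,100,0,0,0,0,115,0,0,0,0,124,0,0,0,0,128,0,0])

```text
time_s: 8.97
tool_pos: [0.6229, 0.1119, 0.1724]
tool_rot: [89.8, 89.8, 3.6]
force: [0.3, 0.5, 0.0]
grip_width: 0.087
```

Call:
servo_tool(rows=[-4,-8,0,0,0,-14,-30,0,0,0,-29,-64,0,0,0,-46,-100,0,0,0,-62,-136,0,0,0,-76,-168,0,0,0,-88,-193,0,0,0,-94,-207,0,0,0,-96,-211,0,0,0,-96,-211,0,0,0])

```text
time_s: 9.8
tool_pos: [0.5246, -0.1011, 0.1691]
tool_rot: [-91.8, 89.9, -178.2]
force: [1.6, 0.3, 0.6]
grip_width: 0.0875
```

```bash
python3 - <<'E'
from h import *
import h
h.POS["carton"]=(.622,.112,.093)
t,a,o=tool();print(t,a)
for c in ("top","side"):
    p=read_camera(c);cv2.imwrite(f"pics/{c}2.png",p["frame"]);W=cloud(p)
    m=(np.hypot(W[...,0]-t[0],W[...,1]-t[1])<0.11)&(W[...,2]>t[2]-.011)&(W[...,2]<t[2]+.035)
    print(c,m.sum())
    if m.sum()>5:
        q=W[m];print(q.min(0),q.max(0))
    measure(p)
E
```

```text
[ 0.52463027 -0.10113882  0.16908535] -86.38986361979529
top 0
TRAYS
0.32 219 [489.9 327.8] [ 93.5 203.9] 3.7
-0.08 112 [579.3 -93.2] [ 94.2 203.1] 2.4
-0.31 55 [ 521.3 -355.8] [  7.4 132.3] -0.7
OBJ
jar 369 z 0.075 mean [435.5 330.1] [436.2 330.5] [58.6 58.7] -0.0
tin 88 z 0.0866 mean [515.3 -99.6] [ 517.6 -101. ] [28.5 45. ] 89.2
carton 408 z 0.092 mean [623.3 113.1] [624.  113.2] [45.8 70.1] 3.2
sjar 208 z 0.0747 mean [637.  -87.3] [636.9 -88.1] [41.  58.7] -49.6
stin 81 z 0.0878 mean [ 538.2 -326.6] [ 537.6 -327.2] [18.1 45. ] 7.6
scarton 429 z 0.095 mean [538.3 332. ] [538.1 332.4] [46.9 70.6] -1.6
side 114
[ 0.50875358 -0.1521919   0.15872932] [ 0.53642214 -0.04214693  0.20341613]
TRAYS
0.32 441 [487.5 327.4] [ 94.7 204.9] 4.3
-0.08 173 [576.  -94.1] [ 94.8 204.3] 2.3
-0.31 88 [ 485.5 -311.7] [ 96.3 204. ] -2.2
OBJ
jar 517 z 0.0773 mean [430.5 332.1] [431.2 329.5] [58.3 59.4] -69.8
tin 174 z 0.0903 mean [524.9 -97.7] [ 525.7 -100.8] [50.4 56. ] -89.6
carton 359 z 0.0943 mean [618.1 114.9] [619.7 110.8] [48.7 70. ] 2.4
sjar 195 z 0.0774 mean [624.1 -90.2] [626.3 -94.9] [56.8 58.5] -11.6
stin 123 z 0.09 mean [ 532.8 -309. ] [ 534.  -312.5] [48.5 60.8] -75.1
scarton 586 z 0.0973 mean [532.4 333.4] [534.6 330. ] [48.7 71.2] 0.5
```

View pics/side2.png

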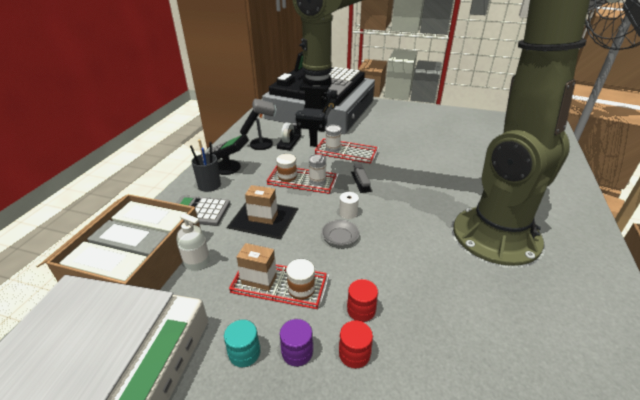

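Call:
servo_tool(rows=[0,0,-8,0,0,0,-1,-26,0,0,0,-1,-50,0,0,0,-1,-76,0,0,0,-1,-98,0,0,0,-1,-113,0,0,0,-1,-121,0,0,0,-1,-124,0,0,0,-1,-124,0,0], force=25)

```text
time_s: 10.65
tool_pos: [0.526, -0.0994, 0.0455]
tool_rot: [-135.4, 89.9, 138.5]
force: [0.1, 0.0, -0.5]
grip_width: 0.0869
```

Call:
servo_tool(rows=[0,0,0,0,0.2,0,0,0,0,0.3,0,0,0,0,0.4,0,0,0,0,0.5,0,0,0,0,0.6,0,0,0,0,0.7,0,0,0,0,0.7,0,0,0,0,0.7,0,0,0,0,0.7])

```text
time_s: 11.4
tool_pos: [0.5261, -0.1005, 0.0464]
tool_rot: [45.1, 90.0, -41.1]
force: [-0.5, 0.4, 3.0]
grip_width: 0.0538
```

Call:
servo_tool(rows=[0,0,1,0,0.8,0,0,4,0,0.8,0,0,12,0,0.8,0,0,28,0,0.8,0,0,50,0,0.8,0,0,74,0,0.8,0,0,96,0,0.8,0,0,112,0,0.8,0,0,121,0,0.8,0,0,124,0,0.8])

```text
time_s: 12.23
tool_pos: [0.5268, -0.1006, 0.172]
tool_rot: [64.7, 89.8, -21.5]
force: [0.7, 0.1, -2.7]
grip_width: 0.0533
```

Call:
servo_tool(rows=[-3,-8,0,0,0.8,-12,-28,0,-1,0.8,-25,-59,0,-2,0.8,-40,-93,0,-3,0.8,-54,-127,0,-4,0.8,-67,-158,0,-5,0.8,-78,-184,0,-5.5,0.8,-86,-201,0,-5.5,0.8,-89,-208,0,-5.5,0.8,-89,-209,0,-5.5,0.8])

```text
time_s: 13.07
tool_pos: [0.4348, -0.3112, 0.1686]
tool_rot: [-113.0, 89.8, 155.1]
force: [0.6, -0.0, -3.3]
grip_width: 0.0536
```

Call:
servo_tool(rows=[0,0,-6,0,0.8,0,0,-22,0,0.8,0,0,-44,0,0.8,0,0,-68,0,0.8,0,0,-90,0,0.8,0,0,-106,0,0.8,0,0,-114,0,0.8,0,0,-117,0,0.8,0,0,-117,0,0.8,0,0,-117,0,0.8])

```text
time_s: 13.9
tool_pos: [0.438, -0.3092, 0.0539]
tool_rot: [64.2, 89.9, -27.4]
force: [-0.2, -0.1, -2.9]
grip_width: 0.0534
```

```bash
python3 - <<'E'
from h import *
p=read_camera("side");cv2.imwrite("pics/side3.png",cv2.resize(p["frame"][90:190,280:440],None,fx=5,fy=5,interpolation=cv2.INTER_CUBIC));print(tool()[:2])
p=read_camera("top");cv2.imwrite("pics/top3.png",cv2.resize(p["frame"][140:250,380:540],None,fx=5,fy=5,interpolation=cv2.INTER_CUBIC))
E
```

```text
(array([ 0.43809013, -0.30957798,  0.05420586]), np.float64(-91.65801737714324))
```

View pics/side3.png

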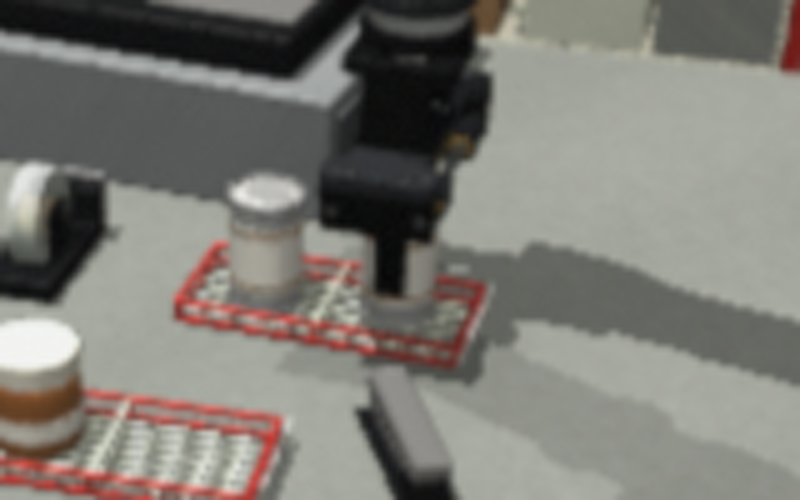

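View pics/top3.png

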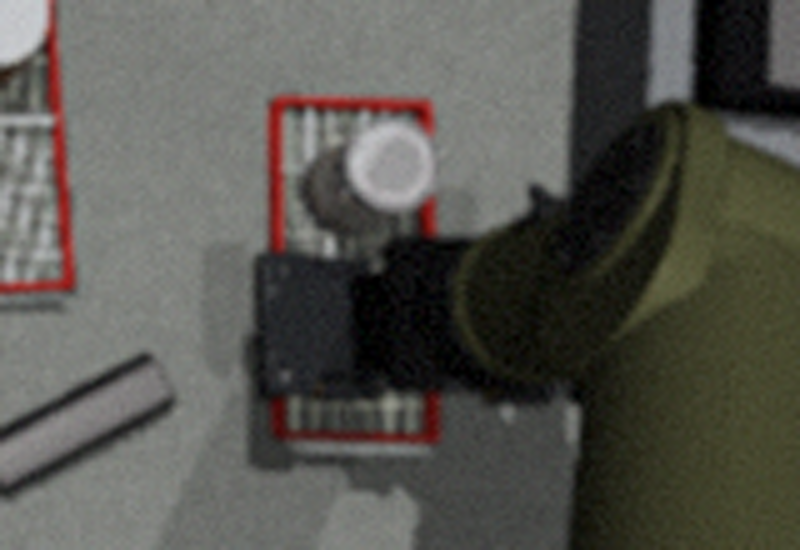

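Call:
servo_tool(rows=[0,0,-2,0,0.8,0,0,-4,0,0.8,0,0,-5.5,0,0.8,0,0,-6.5,0,0.8,0,0,-7,0,0.8,0,0,-7,0,0.8])

```text
time_s: 14.5
tool_pos: [0.4369, -0.3095, 0.0464]
tool_rot: [-77.3, 90.0, -169.0]
force: [-1.2, 1.3, 2.2]
grip_width: 0.0534
```

Call:
servo_tool(rows=[0,0,-0.5,0,0.8,0,0,-1,0,0.8,0,0,-1,0,0.8])

```text
time_s: 14.75
tool_pos: [0.4369, -0.3095, 0.0464]
tool_rot: [-65.3, 90.0, -157.0]
force: [-5.5, 1.8, 8.8]
grip_width: 0.0533
```

Contact. Releasing and lifting.

Call:
servo_tool(rows=[0,0,0.7,0,0.8,0,0,0.7,0,0.35,0,0,0.7,0,0.25,0,0,0.7,0,0.15,0,0,0.7,0,0.05,0,0,0.7,0,0])

```text
time_s: 15.25
tool_pos: [0.4371, -0.3095, 0.0457]
tool_rot: [69.1, 90.0, -22.6]
force: [0.0, 1.4, 0.8]
grip_width: 0.0755
```

Call:
servo_tool(rows=[0,0,3,0,0,0,0,12,0,0,0,0,30,0,0,0,0,55,0,0,0,0,80,0,0,0,0,100,0,0,0,0,115,0,0,0,0,122,0,0,0,0,125,0,0])

```text
time_s: 16.0
tool_pos: [0.4378, -0.3099, 0.1728]
tool_rot: [49.7, 89.8, -42.0]
force: [-0.1, 0.2, 0.4]
grip_width: 0.0872
```

Call:
servo_tool(rows=[6,14,0,0,0,20,46,0,0,0,36,84,0,1,0,52,122,0,1,0,66,161,0,2,0,78,200,0,2,0,88,240,0,3,0,95,280,0,3,0,99,320,0,3,0,98,358,0,4,0])

```text
time_s: 16.83
tool_pos: [0.5349, 0.0509, 0.17]
tool_rot: [-134.1, 89.9, 138.2]
force: [0.1, -0.9, -0.0]
grip_width: 0.0872
```

Call:
servo_tool(rows=[-6,40,0,0,0,-14,80,0,1,0,-26,119,0,1,0,-40,156,0,1,0,-56,192,0,2,0,-74,226,0,2,0,-88,254,0,2,0,-98,273,0,2,0,-102,280,0,2,0,-102,281,0,2,0])

```text
time_s: 17.67
tool_pos: [0.4312, 0.3311, 0.1702]
tool_rot: [-89.5, 89.9, -175.0]
force: [-0.6, -0.6, 0.4]
grip_width: 0.0868
```

```bash
python3 - <<'E'
from h import *
import h
h.POS["carton"]=(.622,.112,.093)
h.POS["tin"]=(.438,-.309,.0897)
t,a,o=tool();print(t,a)
for c in ("top","side"):
    p=read_camera(c);cv2.imwrite(f"pics/{c}4.png",p["frame"]);W=cloud(p)
    m=(np.hypot(W[...,0]-t[0],W[...,1]-t[1])<0.11)&(W[...,2]>t[2]-.011)&(W[...,2]<t[2]+.035)
    print(c,m.sum())
    if m.sum()>5:
        q=W[m];print(q.min(0),q.max(0))
    measure(p)
E
```

```text
[0.43120709 0.33105593 0.17020887] -85.45671599437196
top 0
TRAYS
0.32 173 [490.2 327. ] [ 92.7 202.3] 4.1
-0.08 263 [578.2 -93.7] [ 94.7 204.3] 2.3
-0.31 281 [ 487.9 -310.9] [ 96.5 204.8] -1.7
OBJ
jar 114 z 0.0748 mean [440.9 340.7] [433.3 340.6] [33.3 58.8] 14.7
tin 306 z 0.0874 mean [ 440. -307.] [ 440.2 -307. ] [51.9 52.1] -17.4
carton 409 z 0.0921 mean [623.  113.1] [624.  113.1] [45.8 70.4] 3.1
sjar 342 z 0.0749 mean [629.4 -93.4] [630.5 -93.2] [57.  59.5] 14.6
stin 298 z 0.0873 mean [ 537.2 -309.4] [ 537.1 -309.1] [51.8 52.1] 20.1
scarton 429 z 0.0952 mean [538.3 331.9] [538.7 332.8] [46.4 68.5] -0.1
side 194
[0.41670619 0.2737158  0.16125709] [0.44009888 0.38441473 0.20380646]
TRAYS
0.32 425 [487.5 326.6] [ 95.1 204.9] 3.5
-0.08 41 [574.9 -97.5] [ 95.1 203.4] 0.5
-0.31 90 [ 485.2 -311.3] [ 97.7 203.3] -2.5
OBJ
jar 521 z 0.0772 mean [430.5 332.2] [431.5 329.5] [58.5 59.3] -72.5
tin 132 z 0.0902 mean [ 435.9 -307.3] [ 436.7 -310. ] [51.2 51.9] 61.5
carton 351 z 0.0942 mean [617.9 115. ] [620.1 110.1] [51.1 71. ] 3.5
sjar none
stin 121 z 0.0902 mean [ 532.5 -308.7] [ 534.2 -312.9] [48.5 55.6] -75.0
scarton 583 z 0.0973 mean [532.6 333.3] [534.5 330.3] [48.5 70.2] -0.1
```

View pics/side4.png

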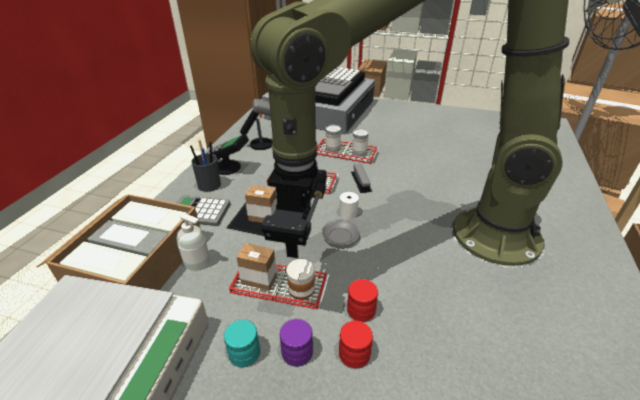

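Call:
servo_tool(rows=[0,0,-8,0,0,0,0,-26,0,0,0,0,-50,0,0,0,0,-76,0,0,0,0,-100,0,0,0,0,-117,0,0,0,0,-127,0,0,0,0,-131,0,0,0,0,-131,0,0], force=25)

```text
time_s: 18.52
tool_pos: [0.4332, 0.3283, 0.0389]
tool_rot: [-57.5, 89.9, -143.3]
force: [0.1, 0.4, 0.3]
grip_width: 0.0871
```

Call:
servo_tool(rows=[0,0,0,0,0.2,0,0,0,0,0.25,0,0,0,0,0.3,0,0,0,0,0.4,0,0,0,0,0.5,0,0,0,0,0.6,0,0,0,0,0.6,0,0,0,0,0.6])

```text
time_s: 19.18
tool_pos: [0.4334, 0.3296, 0.0404]
tool_rot: [79.4, 90.0, -6.3]
force: [-0.4, -0.4, 4.8]
grip_width: 0.0616
```

Call:
servo_tool(rows=[0,0,1,0,0.8,0,0,4,0,0.8,0,0,12,0,0.8,0,0,28,0,0.8,0,0,50,0,0.8,0,0,74,0,0.8,0,0,96,0,0.8,0,0,112,0,0.8,0,0,121,0,0.8,0,0,124,0,0.8])

```text
time_s: 20.02
tool_pos: [0.4335, 0.3301, 0.1655]
tool_rot: [108.4, 89.9, 22.7]
force: [-0.5, 0.2, -2.6]
grip_width: 0.0617
```

Call:
servo_tool(rows=[2,-7,0,0,0.8,5,-24,0,0,0.8,11,-51,0,0,0.8,18,-83,0,0,0.8,25,-117,0,0,0.8,33,-151,0,-1,0.8,41,-185,0,-1,0.8,48,-219,0,-1,0.8,55,-253,0,-2,0.8,62,-286,0,-2,0.8])

```text
time_s: 20.85
tool_pos: [0.4938, 0.0408, 0.1623]
tool_rot: [-81.2, 89.8, -169.0]
force: [1.0, 0.5, -2.6]
grip_width: 0.0617
```

Call:
servo_tool(rows=[7,-33,0,0,0.8,14,-64,0,0,0.8,20,-92,0,0,0.8,25,-115,0,0,0.8,29,-130,0,0,0.8,31,-138,0,0,0.8,31.5,-140,0,0,0.8,31.5,-140,0,0,0.8,31.5,-140,0,0,0.8])

```text
time_s: 21.6
tool_pos: [0.5263, -0.0945, 0.1635]
tool_rot: [-149.8, 89.9, 122.6]
force: [-0.4, 1.2, -3.1]
grip_width: 0.0616
```

Call:
servo_tool(rows=[0,0,-6,0,0.8,0,0,-22,0,0.8,0,0,-44,0,0.8,0,0,-68,0,0.8,0,0,-90,0,0.8,0,0,-105,0,0.8,0,0,-113,0,0.8,0,0,-116,0,0.8,0,0,-116,0,0.8,0,0,-116,0,0.8])

```text
time_s: 22.43
tool_pos: [0.5273, -0.0961, 0.0487]
tool_rot: [75.9, 89.9, -11.7]
force: [-0.8, -0.5, -3.3]
grip_width: 0.0611
```

```bash
python3 - <<'E'
from h import *
import h
print(tool()[:2]); h.POS=dict(jar=(.5275,-.096,.085),sjar=(.63,-.09,.077))
p=read_camera("side");cv2.imwrite("pics/side5.png",cv2.resize(p["frame"][120:220,240:400],None,fx=5,fy=5,interpolation=cv2.INTER_CUBIC));measure(p)
p=read_camera("top");cv2.imwrite("pics/top5.png",cv2.resize(p["frame"][110:220,300:460],None,fx=5,fy=5,interpolation=cv2.INTER_CUBIC))
E
```

```text
(array([ 0.52729883, -0.09613036,  0.04867812]), np.float64(-87.66023393183391))
TRAYS
0.32 514 [487.2 326.6] [ 95.2 204.8] 3.8
-0.08 180 [576.2 -95.5] [ 98.  204.3] 2.1
-0.31 73 [ 460.3 -308.9] [ 93.8 153.6] -2.7
OBJ
jar 27 z 0.0815 mean [509.7 -83.3] [511.3 -95. ] [31.4 94.6] 80.7
sjar 194 z 0.0774 mean [624.1 -90.7] [625.6 -95. ] [56.  57.5] -71.1
```

View pics/side5.png

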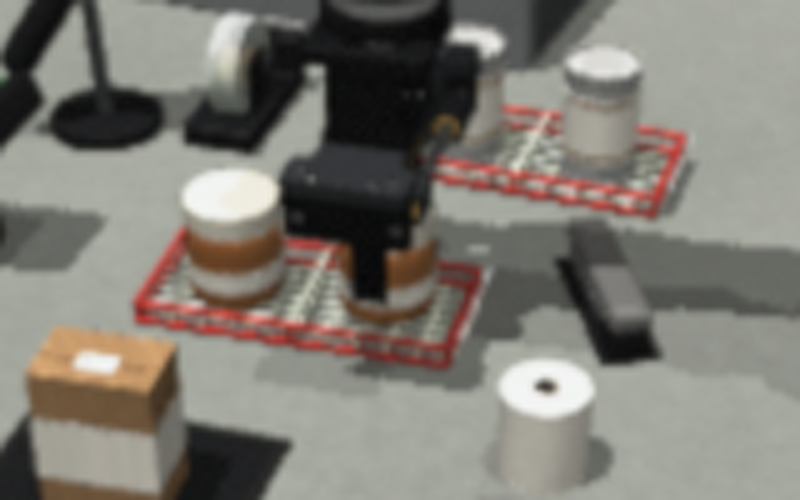

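The jar hangs over the middle tray's front place, inside the rims. Lowering it gently.

Call:
servo_tool(rows=[0,0,-2,0,0.8,0,0,-4,0,0.8,0,0,-6,0,0.8,0,0,-7,0,0.8,0,0,-7.5,0,0.8,0,0,-7.5,0,0.8])

```text
time_s: 23.03
tool_pos: [0.5263, -0.0965, 0.0404]
tool_rot: [-72.9, 90.0, -160.6]
force: [-1.6, 0.0, 0.4]
grip_width: 0.0615
```

Call:
servo_tool(rows=[0,0,-0.5,0,0.8,0,0,-1,0,0.8,0,0,-1,0,0.8])

```text
time_s: 23.28
tool_pos: [0.5263, -0.0965, 0.0404]
tool_rot: [-53.7, 89.9, -141.4]
force: [-5.0, 0.4, 7.7]
grip_width: 0.0616
```

Call:
servo_tool(rows=[0,0,0.7,0,0.8,0,0,0.7,0,0.25,0,0,0.7,0,0.2,0,0,0.7,0,0.1,0,0,0.7,0,0,0,0,0.7,0,0,0,0,0.7,0,0])

```text
time_s: 23.87
tool_pos: [0.5266, -0.0965, 0.04]
tool_rot: [66.4, 90.0, -21.3]
force: [-0.1, -0.0, 0.1]
grip_width: 0.0848
```

Call:
servo_tool(rows=[0,0,3,0,0,0,0,12,0,0,0,0,30,0,0,0,0,55,0,0,0,0,80,0,0,0,0,100,0,0,0,0,117,0,0,0,0,127,0,0,0,0,132,0,0])

```text
time_s: 24.62
tool_pos: [0.5275, -0.0966, 0.1743]
tool_rot: [67.1, 89.8, -20.6]
force: [0.0, -0.1, -0.9]
grip_width: 0.0869
```

Call:
servo_tool(rows=[4,8,0,0,0,14,30,0,0,0,29,64,0,0,0,45,100,0,1,0,61,135,0,1,0,75,166,0,1,0,86,190,0,1.3,0,93,204,0,1.3,0,95,208,0,1.3,0,95,208,0,1.3,0])

```text
time_s: 25.45
tool_pos: [0.6207, 0.1137, 0.1705]
tool_rot: [-113.9, 89.8, 159.9]
force: [-0.5, -0.0, -0.0]
grip_width: 0.087
```

```bash
python3 - <<'E'
from h import *
import h
h.POS["carton"]=(.622,.112,.093)
h.POS["tin"]=(.438,-.309,.0897)
h.POS["jar"]=(.527,-.096,.077)
t,a,o=tool();print(t,a)
for c in ("top","side"):
    p=read_camera(c);cv2.imwrite(f"pics/{c}6.png",p["frame"]);measure(p)
E
```

```text
[0.62074112 0.1136946  0.17046886] -86.2150325801926
TRAYS
0.32 244 [489.3 327.7] [ 93.4 204.7] 3.7
-0.08 146 [579.3 -94.7] [ 92.6 203.3] 2.7
-0.31 277 [ 488.1 -310.9] [ 96.2 204.7] -2.0
OBJ
jar 191 z 0.0751 mean [ 533.3 -104.9] [ 534.1 -106.3] [31.4 58.4] 26.7
tin 305 z 0.0873 mean [ 440.2 -307.2] [ 440.3 -307.2] [51.7 53.1] 72.6
carton 29 z 0.0909 mean [598.6 130.6] [601.2 132.5] [ 8.7 30.3] 22.2
sjar 347 z 0.0752 mean [629.4 -93.3] [630.2 -92.9] [56.9 59.6] -1.5
stin 299 z 0.0871 mean [ 537.  -309.4] [ 537.5 -309.3] [51.9 52. ] 0.9
scarton 428 z 0.095 mean [538.2 331.9] [538.8 333. ] [46.7 69.1] -0.7
TRAYS
0.32 520 [487.1 326.9] [ 96.7 204.6] 3.6
-0.08 173 [576.1 -95.2] [ 99.1 203.7] 1.2
-0.31 113 [ 485.7 -312. ] [ 98.3 203.4] -3.6
OBJ
jar 209 z 0.0777 mean [523.  -91.7] [523.9 -96.7] [58. 59.] -73.7
tin 132 z 0.0898 mean [ 436.2 -307.5] [ 436.5 -312. ] [51.3 57.7] -85.5
carton 358 z 0.0945 mean [617.9 115.1] [619.8 111.2] [48.8 69.4] 3.3
sjar 192 z 0.0776 mean [623.8 -90.7] [625.5 -95.1] [55.9 61. ] -69.3
stin 124 z 0.0905 mean [ 532.6 -308.3] [ 534.1 -312.9] [48.5 55.7] -75.1
scarton 585 z 0.0972 mean [532.4 333.4] [534.4 330.2] [48.4 70.5] 1.1
```

View pics/side6.png

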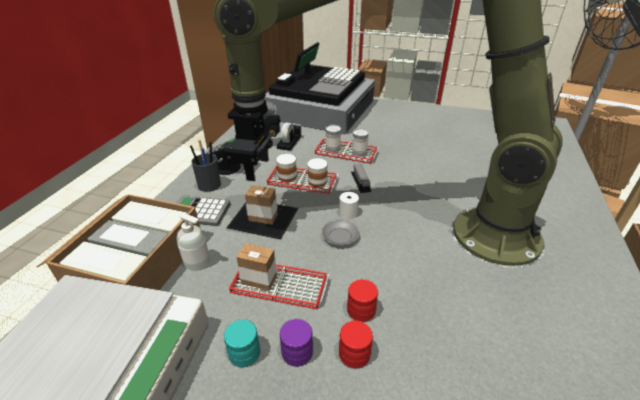

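Call:
servo_tool(rows=[0,0,-8,0,0,0,0,-26,0,0,0,0,-50,0,0,0,0,-76,0,0,0,0,-100,0,0,0,0,-116,0,0,0,0,-125,0,0,0,0,-129,0,0,0,0,-129,0,0], force=15)

```text
time_s: 26.3
tool_pos: [0.621, 0.1105, 0.0423]
tool_rot: [-68.7, 89.9, -155.2]
force: [0.7, 0.3, 0.6]
grip_width: 0.0873
```

Call:
servo_tool(rows=[0,0,0,0,0.2,0,0,0,0,0.3,0,0,0,0,0.4,0,0,0,0,0.5,0,0,0,0,0.6,0,0,0,0,0.7,0,0,0,0,0.8,0,0,0,0,0.8,0,0,0,0,0.8,0,0,0,0,0.8])

```text
time_s: 27.13
tool_pos: [0.6215, 0.1116, 0.0431]
tool_rot: [25.1, 90.0, -61.3]
force: [-0.5, -0.5, 1.6]
grip_width: 0.0458
```

Call:
servo_tool(rows=[0,0,1,0,0.8,0,0,4,0,0.8,0,0,12,0,0.8,0,0,28,0,0.8,0,0,50,0,0.8,0,0,74,0,0.8,0,0,97,0,0.8,0,0,115,0,0.8,0,0,125,0,0.8,0,0,129,0,0.8])

```text
time_s: 27.97
tool_pos: [0.6225, 0.1119, 0.1745]
tool_rot: [90.1, 89.8, 3.7]
force: [0.1, 0.8, -0.8]
grip_width: 0.0459
```

Call:
servo_tool(rows=[-5,6,0,0,0.8,-18,21,0,0,0.8,-39,45,0,0,0.8,-63,73,0,0,0.8,-87,101,0,0,0.8,-111,129,0,0,0.8,-134,155,0,0,0.8,-154,178,0,0,0.8,-170,196,0,0,0.8,-180,208,0,0,0.8])

```text
time_s: 28.8
tool_pos: [0.4358, 0.3228, 0.1705]
tool_rot: [-81.9, 89.8, -168.0]
force: [-1.2, 0.4, -1.1]
grip_width: 0.0459
```

Call:
servo_tool(rows=[-3,3,0,0,0.8,-4,4,0,0,0.8,-4,4,-5,0,0.8,-4,4,-20,0,0.8,-4,4,-42,0,0.8,-4,4,-66,0,0.8,-4,4,-88,0,0.8,-4,4,-104,0,0.8,-4,4,-112,0,0.8,-4,4,-116,0,0.8])

```text
time_s: 29.63
tool_pos: [0.4373, 0.3216, 0.054]
tool_rot: [-61.2, 89.8, -147.7]
force: [-0.3, 0.2, -0.7]
grip_width: 0.0454
```

```bash
python3 - <<'E'
from h import *
import h
print(tool()[:2]); h.POS=dict(scarton=(.533,.332,.097),jar=(.527,-.096,.077),sjar=(.63,-.09,.077))
p=read_camera("side");cv2.imwrite("pics/side7.png",cv2.resize(p["frame"][210:330,200:360],None,fx=5,fy=5,interpolation=cv2.INTER_CUBIC));measure(p)
p=read_camera("top");cv2.imwrite("pics/top7.png",p["frame"]);measure(p)
E
```

```text
(array([0.43731394, 0.32163792, 0.05397573]), np.float64(-86.52341076092954))
TRAYS
0.32 408 [487.4 326.5] [ 95.7 204.7] 3.7
-0.08 102 [575.5 -95.6] [ 99.  203.9] 1.6
-0.31 93 [ 485.6 -311.1] [ 96.6 203.2] -2.6
OBJ
scarton 582 z 0.0973 mean [533.  333.4] [534.5 330.4] [47.8 70.5] -0.1
jar 142 z 0.0773 mean [514.4 -94.3] [513.6 -99.6] [36.5 62.6] -72.7
sjar none
TRAYS
0.32 77 [545.6 331. ] [92.5 93. ] 3.7
-0.08 266 [578.6 -93.7] [ 94.6 203.3] 2.4
-0.31 290 [ 488.  -310.6] [ 97.9 204. ] -2.7
OBJ
scarton 428 z 0.0949 mean [538.4 332. ] [538.2 333.4] [47.4 70.4] -0.8
jar 357 z 0.0749 mean [528.  -94.2] [529.  -94.1] [57.9 59.2] -45.9
sjar 345 z 0.0748 mean [629.6 -93.3] [630.3 -93. ] [57.2 59.1] -1.2
```

View pics/side7.png

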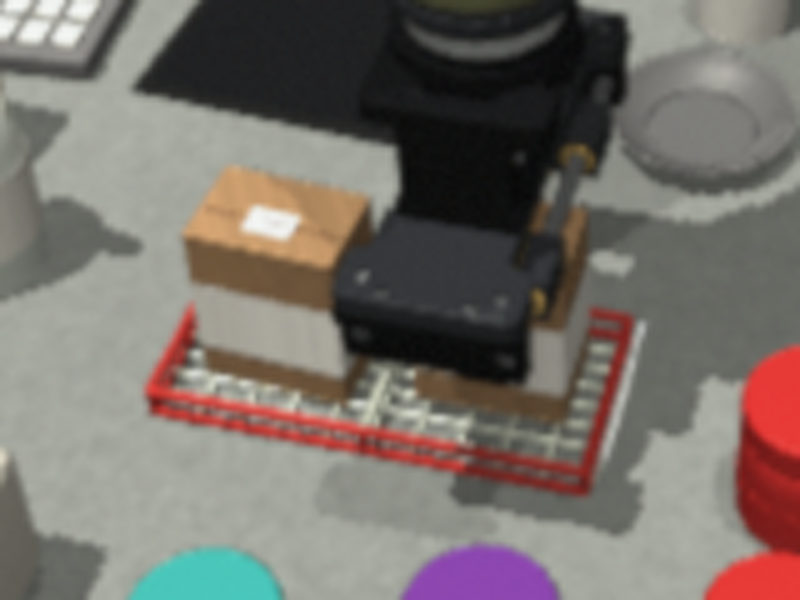

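Call:
servo_tool(rows=[0,0,-2,0,0.8,0,0,-3,0,0.8,0,0,-4,0,0.8,0,0,-5,0,0.8,0,0,-6,0,0.8,0,0,-6,0,0.8,0,0,-6,0,0.8])

```text
time_s: 30.32
tool_pos: [0.4375, 0.3235, 0.05]
tool_rot: [22.7, 90.0, -63.7]
force: [0.8, 0.5, -1.3]
grip_width: 0.0459
```

Call:
servo_tool(rows=[0,0,-1,0,0.8,0,0,-2,0,0.8,0,0,-3,0,0.8,0,0,-3.5,0,0.8,0,0,-4,0,0.8,0,0,-4,0,0.8])

```text
time_s: 30.82
tool_pos: [0.4374, 0.3236, 0.0461]
tool_rot: [-30.8, 90.0, -117.2]
force: [-0.9, -0.8, 0.8]
grip_width: 0.0459
```

Call:
servo_tool(rows=[0,0,-0.5,0,0.8,0,0,-1,0,0.8,0,0,-1,0,0.8])

```text
time_s: 31.07
tool_pos: [0.4375, 0.3235, 0.046]
tool_rot: [0.4, 89.9, -86.0]
force: [-3.2, -2.3, 8.5]
grip_width: 0.0462
```

Contact; release, lift and back away for a check.

Call:
servo_tool(rows=[0,0,0.7,0,0.8,0,0,0.7,0,0.42,0,0,0.7,0,0.35,0,0,0.7,0,0.25,0,0,0.7,0,0.15,0,0,0.7,0,0.05,0,0,0.7,0,0])

```text
time_s: 31.65
tool_pos: [0.4375, 0.3235, 0.0456]
tool_rot: [-74.2, 90.0, -160.6]
force: [0.8, 0.4, 0.3]
grip_width: 0.0753
```

Call:
servo_tool(rows=[0,0,3,0,0,0,0,12,0,0,0,0,30,0,0,0,0,55,0,0,0,0,80,0,0,0,0,100,0,0,0,0,117,0,0,0,0,127,0,0,0,0,132,0,0])

```text
time_s: 32.4
tool_pos: [0.4381, 0.3242, 0.1799]
tool_rot: [108.2, 89.8, 21.9]
force: [-0.4, -0.1, -0.3]
grip_width: 0.0872
```

Call:
servo_tool(rows=[6,-12,0,0,0,20,-40,0,0,0,36,-76,0,0,0,50,-112,0,0,0,62,-148,0,0,0,70,-184,0,0,0,75,-215,0,0,0,78,-235,0,0,0,80,-245,0,0,0,80,-245,0,0,0])

```text
time_s: 33.23
tool_pos: [0.5176, 0.0757, 0.177]
tool_rot: [-59.5, 89.9, -146.2]
force: [-0.8, -0.0, -0.3]
grip_width: 0.087
```

```bash
python3 - <<'E'
from h import *
import h
h.POS["carton"]=(.438,.324,.097)
h.POS["tin"]=(.438,-.309,.0897)
h.POS["jar"]=(.527,-.096,.077)
print(tool()[:2])
for c in ("top","side"):
    p=read_camera(c);cv2.imwrite(f"pics/{c}8.png",p["frame"]);measure(p)
E
```

```text
(array([0.51756163, 0.07574173, 0.17698699]), np.float64(-86.65690393790841))
TRAYS
0.32 201 [489.8 327.6] [ 93.3 203.3] 3.9
-0.08 234 [578.3 -93.4] [ 94.6 204.7] 2.1
-0.31 281 [ 488.1 -310.4] [ 96.1 204.3] -2.2
OBJ
jar 358 z 0.0748 mean [528. -94.] [529.  -94.1] [57.9 59.5] -46.0
tin 302 z 0.0872 mean [ 440.2 -307.3] [ 440.4 -307.6] [51.6 51.7] 70.6
carton 445 z 0.0951 mean [440.9 324.6] [440.9 325. ] [46.8 70.2] 3.6
sjar 345 z 0.0749 mean [629.5 -93.2] [630.5 -93.1] [57.4 59.4] 1.3
stin 299 z 0.0872 mean [ 537.2 -309.3] [ 536.9 -308.8] [51.4 52. ] -87.7
scarton 427 z 0.0952 mean [538.4 331.9] [538.8 332.7] [46.8 68.6] -0.4
TRAYS
0.32 413 [487.7 328.1] [ 95.9 205.3] 4.6
-0.08 186 [575.8 -94.2] [ 97.6 204.4] 2.4
-0.31 105 [ 485.9 -312.5] [ 98.1 204.5] -2.1
OBJ
jar 208 z 0.0776 mean [522.9 -91.6] [525.3 -95.2] [57.5 59.8] -30.8
tin 133 z 0.09 mean [ 436.  -307.1] [ 436.5 -309.2] [51.3 56.1] -87.1
carton 616 z 0.0974 mean [435.4 326. ] [436.8 322.9] [48.  70.1] 3.1
sjar 68 z 0.077 mean [628.  -74.4] [629.3 -76.4] [23.3 40.9] 5.8
stin 121 z 0.0902 mean [ 532.4 -308.6] [ 534.5 -314.3] [48.5 61.2] -75.0
scarton 585 z 0.0974 mean [532.6 333.6] [535.  330.5] [48.4 71.2] 0.1
```

View pics/top8.png

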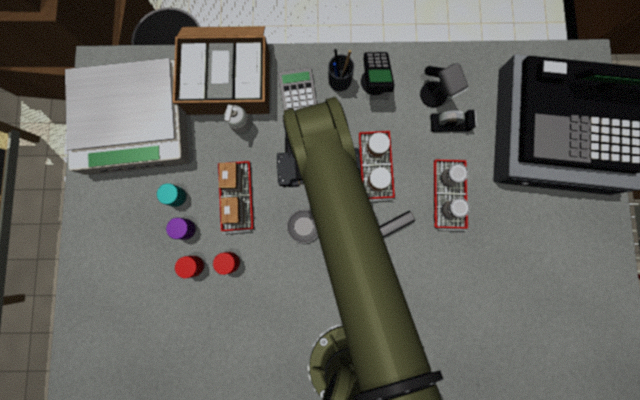

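View pics/side8.png

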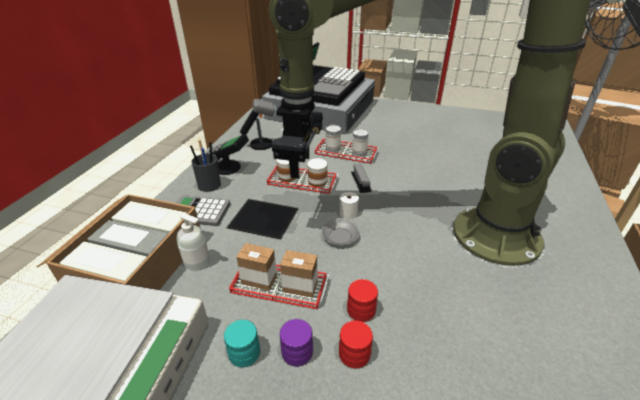

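```bash
python3 -c "
from cell import *
print(get_obs()['joint_velocities'].round(2)); print(sign_off())"
```

```text
[-1.1  -0.18 -1.26 -0.27 -0.21 -0.03  0.06]
the job is handed in; nothing more can be done
None
```

The tin, the jar and the carton now each stand upright in the front place of their own tray, and I handed the job in at about 33 s of the 112 s allowed.

The carton was parked on the mat first. I then moved the tin from the middle tray to the right, the jar from the left tray to the middle, and the carton from the mat to the left. Each thing was lowered until light contact, at most about 9 N, before I let go.

**Last checks, from both cameras:**

| Thing | Distance from the middle of its place |
|---|---|
| Tin | about 2 mm |
| Jar | about 1.5 mm |
| Carton | about 1.5 mm |

- **Carton squareness:** within about 1° of its tray. The top camera gives 3.6° against the tray's 3.9°. The side camera gives 3.1° against 4.6°, though its tray reading varied between 3.5° and 4.6°.
- **Stock goods:** unchanged within measurement noise, about 1 mm. In the last side picture the gripper hid most of the stock jar, so that one rests on the top camera.
- **Gripper:** empty and raised to about 0.17 m, touching nothing.

The two cameras disagree by 2–4 mm in absolute position, about as their calibration allows. I therefore compared each thing with its tray within the same picture. The joints were still settling at about 1°/s when I signed off.

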